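# Clamp a casting mould in the bench screw press

### The job

Slide the hand mould along the press bed by its blue post until it is fully home against the stop. Then wind the crank clockwise until the pressure pad just touches the mould, give it a quarter of a turn more and no further, since the mould is crushed if overtightened, and let go. Leave the other things on the bench alone.

Things in the scene. Friction and masses are not known exactly. Their poses are not given: they have to be found in the camera images.
- press: Green bench screw press, fixed; place and heading differ each time. Origin: on the vertical screw axis at table level; x points level from the runway to the column, z up. Bed plate 110 mm wide, x -260 to +140 mm, its top 30 mm above the table. Head 147-190 mm above the table, within 31 mm of the axis and on back to the column (x 85-130 mm).
- stop (a point): Foot of the face of the dark stop, 24 mm high, on the bed top at x = +30 mm, y = 0 in the press frame. Two guide rails, 7 mm high and 53 mm apart, lead to it along press x (x -135 to +30 mm), centred on y = 0.
- mould: Hand mould, about 0.65 kg: closed two-half metal block 60 x 50 x 28 mm (x, y, z) between the rails, with a tang 22 mm wide, 8 mm thick running to -x, to a blue post. Origin: centre of the block's underside; x points into the press like the press's x. Starts drawn out 25 to 65 mm; fully home, the block butts on the stop and the origin is on the screw axis.
- post (a point): Grip point on the mould's blue upright round post, 16 mm in diameter: on its axis, 40 mm above the bed, 18 mm below the post's top, 160 mm behind the mould's origin.
- knob_grip (a point): Grip point on the crank's red upright handle, a round knob 24 mm in diameter, 50 mm tall, that spins freely on its pin: on its axis, 60 mm from the screw axis, 245 mm above the table, 18 mm below its top. Arm and hub below it reach up to 215 mm at most. The knob goes round in a level circle; its height does not change.
- crank (a joint): Crank angle (rad), grows clockwise seen from above, which lowers the pad 20 mm a turn. At 0 the arm points to -x of the press; the knob lies at heading press yaw + pi - angle. Starts at 0 to 2.4; contact comes 0.6 to 1.6 turns later. Drag at the knob about 8 N while turning (less felt at a halt); at contact it rises about 4 N within 25 degrees, then 2 N over a quarter turn. Stays where left.
- spindle: Steel screw spindle coming down out of the head, with a brass pressure pad (42 mm in diameter, on a preloaded spring). Origin: on the axis at the steel part's lower end. The pad's face hangs 30 to 40 mm below it, by an unmeasured amount that differs each time: contact must be felt. It presses with 70 N once seated, plus 8 N per further mm of travel (110 N after a quarter turn).
- seat: Bystander: small model seat bench casting, cream and green, 50 x 28 x 38 mm, origin under its centre.
- vent: Bystander: small bare metal vent casting, 60 x 22 x 12 mm, origin under its centre.
- glue: Bystander: closed jar with black cap, 50 mm in diameter, 80 mm tall, origin under its centre.
- driver: Bystander: screwdriver lying on the table, about 200 mm long.
- tube: Bystander: upright cardboard tube, 48 mm in diameter, 100 mm tall, origin under its centre.
- floorplate: Bystander: aluminium plate 150 x 60 x 8 mm lying on the table, origin under its centre.
Not all that is in view belongs to the job. Several things have the shape of the mould; the one meant has the colours described above.

How it is judged:
By the outcome, as a careful person would: the job done as asked, in the order asked, and still so for the second after the job is handed in, with the robot touching nothing.
It also fails if it takes over 72 s, if anything falls off the work surface, if the arm or the gripper's body presses on something with over 40 N, if the wrist force passes 120 N, or if a joint passes its speed limit or range.

### The arm

A 7-joint arm with a two-finger parallel gripper is mounted at the origin on the work surface. World frame = base frame: x ahead of the robot, y to its left, z up, the work surface at z = 0. Lengths are in mm, angles in rad, forces in N, time in s.
With the tool pointing down it reaches from about 400 to 900 mm from the base axis. Payload 5.5 kg.
Tool frame: the origin (TCP) lies at the very end of the fingers, on their centre line; the grasp point (between the pads) lies 19 mm behind it; x points along the fingers, z is the direction in which the jaws open and shut, and the axes are right-handed (so a half turn about x gives the same grasp; the last joint's range is limited). The gripper opens to 85 mm and grips with 20 to 120 N. Pads are 22 mm wide; open, the fingers measure 114 mm over their backs; the gripper's body (76 mm by 85 mm) begins 54 mm behind the grasp point. The pads swing forward as they close: fully open they stand 13 mm farther back than shut.
Start: joints at [1.447, 0.501, -0.427, 1.55, 0.221, 1.138, -0.21], TCP at [245.23, -601.965, 231.31] pointing down, gripper open.
Joint ranges: [-2.88, 2.88], [-0.31, 2.03], [-1.54, 1.56], [0.2, 2.42], [-1.41, 4.55], [0.19, 2.02], [-2.57, 2.57]. Speed limits (rad/s): [2.57, 2.57, 3.14, 3.14, 3.14, 3.14, 3.14].

### API

Orientations are given as a rotation vector (axis times angle).
In Python, from station import bot gives the robot as it stands.
- The arm moves only by the tool play_rows, never from a script. Its argument "rows" is a list of rows, each an object of numbers: "x", "y", "z": the shift along the tool's x, y, z in m; "ax", "ay", "az": the turn, a rotation vector about the tool's x, y, z in rad. A call has 1 to 10 rows; each row shifts and turns the commanded pose from where the row before left it, along the tool's axes as they then stand; what a row does not reach is not made up. A row lasts 1/8 s, in which the tool goes at most 62.5 mm and 10.7 degrees, less where a joint would pass 70% of its speed; a pose out of reach is approached as far as the arm can. A call with a gripper value outside its range is refused whole. "grip" is the closure, from 0 (fully open) to 1 (shut), set as the call begins (left out, the last holds). The fingers move at their own pace and stop on an object; "grip_force" is the grip in N (left out, the last holds). Time passes only in rows, so rows that do not move let the fingers close. It gives the time, the measured TCP pose, the force and the opening at its end, in the units of the state.
- bot.get_state(): the state, without advancing time (a new reading comes with each control period).
- bot.camera(name): name is "side" or "top"; returns a dict with "image" (480x640x3 uint8, blue, green, red), "mtx" (3x3 intrinsics, pixels), "position" and "rotation" of the camera in the world. Camera axes: x right, y down, z forward; pixel columns grow to the right and rows downward; lengths in mm; the calibration is good to about 2 mm. A picture is of the moment at which its call begins. There is no depth.
- bot.job_done(): hands the job in, once; it reports no verdict.
The state is a dict: "t": time; "joints": joint angles; "qd": joint speeds; "tau": joint torques, N m; "position": TCP position; "eef_rot": TCP orientation; "force": force on the tool from outside, world axes, zero at the start; "torque": the same for the moment, N m; "width": finger opening in mm.
Only numpy, scipy, OpenCV 4.12 (cv2) and the standard library are available. Lean on these libraries where they do the work, as an engineer would, in place of code of your own. Each camera call takes 0.05 s, during which the arm holds its last target.

## Working session

There is one attempt and no reset: what is moved stays moved. The work goes in short steps, Python scripts to look and compute and a tool call to move; the robot and the scene stay as the last step left them, time stands still between calls to the robot, and variables do not carry over. Pictures are saved under pics/ and viewed, and the job is handed in when it is done.

Besides the shell and the picture viewer there is one more tool, called after ">>>" as a command line: name --argument value ..., lists and objects as JSON in quotes. play_rows: Moves the arm, as the interface text tells. Its arguments: {"type":"object","properties":{"rows":{"type":"array"},"grip":{"type":"number"},"grip_force":{"type":"number"}},"required":["rows"]}

```bash
ls; mkdir -p pics; cat > h.py <<'E'
from station import bot
import numpy as np, cv2
def snap(n,tag):
    c=bot.camera(n); cv2.imwrite(f'pics/{tag}.png',c['image']); np.savez(f'pics/{tag}.npz',**{k:np.array(v) for k,v in c.items()}); return c
def load(tag): return dict(np.load(f'pics/{tag}.npz'))
def ray(c,u,v):
    d=np.array(c['rotation'])@np.linalg.inv(c['mtx'])@np.array([u,v,1.]); return np.array(c['position']),d/np.linalg.norm(d)
def plane(c,u,v,z):
    p,d=ray(c,u,v); return p+d*(z-p[2])/d[2]
def proj(c,P):
    q=np.array(c['mtx'])@(np.array(c['rotation']).T@(np.array(P,float)-np.array(c['position']))); return q[:2]/q[2]
E
python3 - <<'E'
from h import *
for n in('top','side'):
    c=snap(n,n+'0'); print(n,c['mtx'],c['position'],c['rotation'])
print(bot.get_state())
E
```

```text
pics
top [[546.47564744   0.         312.84736391]
 [  0.         546.47564744 230.82941225]
 [  0.           0.           1.        ]] [ 313.71618296    9.98741464 1313.43514917] [-2.15173542  2.14035905 -0.1281873 ]
side [[464.67947409   0.         318.6385758 ]
 [  0.         464.67947409 238.61153429]
 [  0.           0.           1.        ]] [287.39236763 669.38954664 961.71381661] [-0.4731807   2.8170831  -1.05073915]
{'t': 0.1, 'joints': array([ 1.44721928,  0.50178599, -0.42683214,  1.55134604,  0.22080702,
        1.13833014, -0.2102972 ]), 'qd': array([ 0.00143405, -0.00178848, -0.00300448, -0.00219965,  0.00090542,
       -0.00086541,  0.00292044]), 'tau': array([-9.77413554e-03, -5.70818675e+01, -5.83832726e+00, -2.81751269e+01,
        1.04392439e-02,  5.68214062e-03, -3.41510236e-05]), 'position': array([ 244.91749241, -601.40271818,  230.34501708]), 'eef_rot': array([ 0.92076384,  1.36923753, -0.91900607]), 'force': array([-1.17384665,  0.44055916,  0.4898275 ]), 'torque': array([ 0.00571775, -0.03294778, -0.00675515]), 'width': 85.51408249396758}
```

```bash
sed -i "s/^def ray/def R(c):\n    r=np.array(c['rotation']); return r if r.shape==(3,3) else cv2.Rodrigues(r)[0]\ndef ray/; s/np.array(c\['rotation'\])@/R(c)@/; s/np.array(c\['rotation'\]).T/R(c).T/" h.py; cat h.py|tail -9
```

```text
def load(tag): return dict(np.load(f'pics/{tag}.npz'))
def R(c):
    r=np.array(c['rotation']); return r if r.shape==(3,3) else cv2.Rodrigues(r)[0]
def ray(c,u,v):
    d=R(c)@np.linalg.inv(c['mtx'])@np.array([u,v,1.]); return np.array(c['position']),d/np.linalg.norm(d)
def plane(c,u,v,z):
    p,d=ray(c,u,v); return p+d*(z-p[2])/d[2]
def proj(c,P):
    q=np.array(c['mtx'])@(R(c).T@(np.array(P,float)-np.array(c['position']))); return q[:2]/q[2]
```

View pics/top0.png

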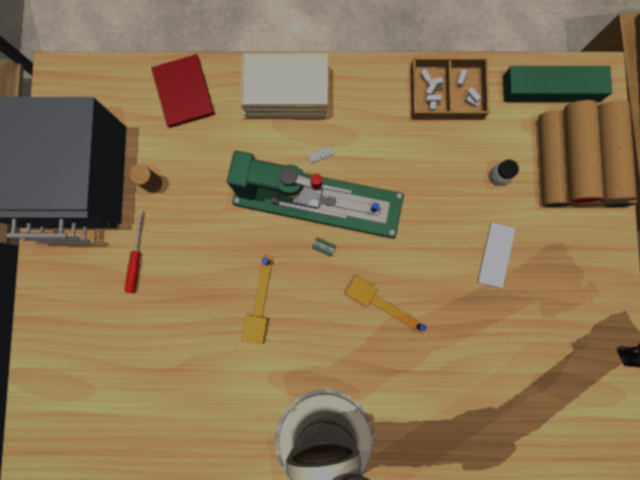

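View pics/side0.png

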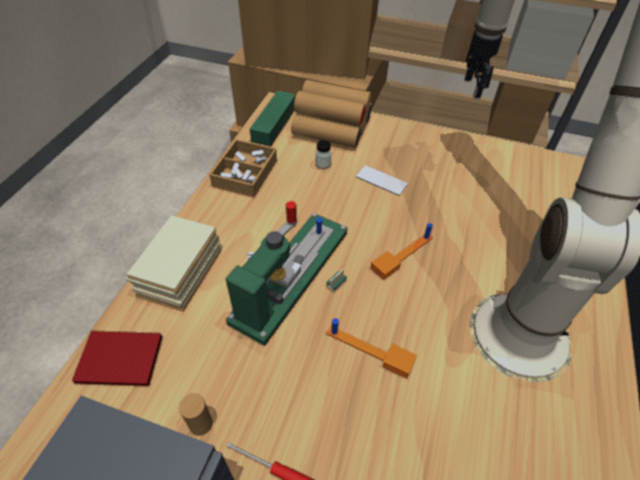

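```bash
python3 - <<'E'
from h import *
t=load('top0'); s=load('side0')
cr=t['image'][140:250,220:420]; cv2.imwrite('pics/ct.png',cv2.resize(cr,None,fx=4,fy=4,interpolation=cv2.INTER_CUBIC))
cr=s['image'][190:350,220:360]; cv2.imwrite('pics/cs.png',cv2.resize(cr,None,fx=3.7,fy=3.7,interpolation=cv2.INTER_CUBIC))
for n,c in(('top',t),('side',s)):
    h=cv2.cvtColor(c['image'],cv2.COLOR_BGR2HSV)
    for nm,lo,hi in(('blue',(105,120,60),(130,255,255)),('red',(0,200,100),(5,255,255)),('green',(60,80,30),(90,255,255))):
        k,l,st,ce=cv2.connectedComponentsWithStats(cv2.inRange(h,lo,hi))
        for i in range(1,k):
            if st[i,4]>15: print(n,nm,st[i],ce[i].round(1))
E
```

```text
top blue [372 203   7   8  37] [375.1 206.4]
top blue [263 258   6   6  27] [265.2 260.8]
top blue [419 325   7   5  30] [421.7 327. ]
top red [312 175   9  10  42] [316.7 178.6]
top red [126 252  13  40 343] [131.9 271.9]
top green [ 509   67  102   29 2819] [559.5  80.5]
top green [ 228  152  174   85 4234] [301.9 194.6]
top green [317 239  17   9  34] [325.  242.7]
top green [314 246  17   9  34] [322.1 250. ]
side blue [316 218   6  16  69] [318.6 224.6]
side blue [425 224   7  14  50] [428.  230.3]
side blue [332 319   6  15  61] [334.7 325.4]
side red [287 202   8  16  69] [290.6 207.3]
side red [274 463  38  17 153] [290.9 471.4]
side red [271 468  21  12  85] [280.  474.4]
side green [ 251   91   44   54 1248] [272.2 118.2]
side green [ 227  216  119  128 5038] [271.3 284.2]
side green [333 277  13  12  40] [338.6 282.3]
```

```bash
sleep 1
```

```text
(no output)
```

View pics/ct.png

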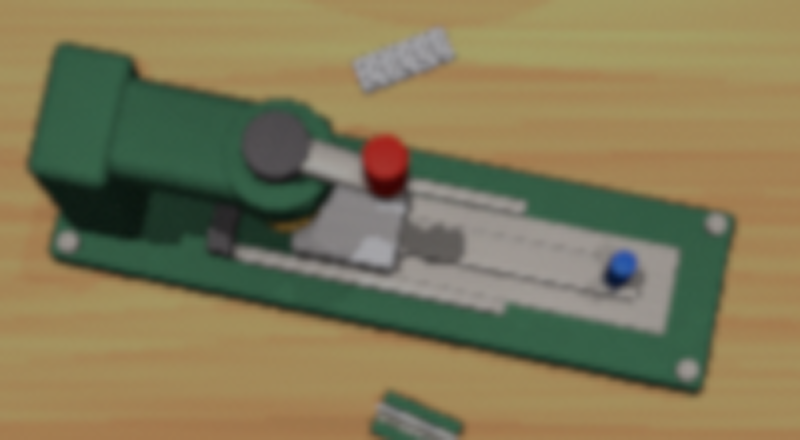

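View pics/cs.png

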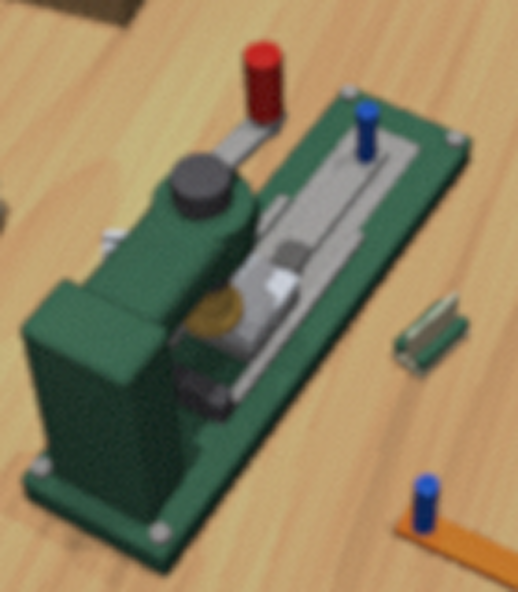

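```bash
cat >> h.py <<'E'
def T(u,v): return 220+(u+.5)/4-.5,140+(v+.5)/4-.5
def S(u,v): return 220+(u+.5)/3.7-.5,190+(v+.5)/3.7-.5
def tri(t,a,s,b):
    p,d=ray(t,*a);q,e=ray(s,*b)
    k=np.linalg.lstsq(np.c_[d,-e],q-p,rcond=None)[0]; A=p+k[0]*d;B=q+k[1]*e
    return (A+B)/2,np.linalg.norm(A-B)
E
python3 - <<'E'
from h import *
t=load('top0'); s=load('side0')
for n,a,b,z in(('scrA',(717,223),(350,92),30),('scrB',(688,370),(455,139),30),('scrC',(68,241),(160,532),30),('scrD',None,(41,466),30),
  ('cornTR',(737,213),None,30),('cornBR',(703,390),(469,145),30),('cornBL',(52,256),None,30),
  ('postTop',(624,262),(367,110),88),('knobTop',(386,151),(263,54),263),('hub',(276,142),(203,172),205)):
    P=plane(t,*T(*a),z).round(1) if a else None; Q=plane(s,*S(*b),z).round(1) if b else None
    print(n,P,Q,tri(t,T(*a),s,S(*b)) if a and b else '')
E
```

```text
scrA [ 571.8 -176.4   30. ] [ 570.2 -175.6   30. ] (array([ 571.31230028, -176.60904862,   28.86300696]), np.float64(1.414153315546927))
scrB [ 483.3 -158.    30. ] [ 482.3 -156.5   30. ] (array([ 483.16810066, -158.26855257,   27.95054367]), np.float64(0.7979874920868372))
scrC [559.5 211.2  30. ] [558.3 212.   30. ] (array([559.26284926, 211.31394649,  28.46269452]), np.float64(1.0264605560495772))
scrD None [646.5 193.9  30. ] 
cornTR [ 577.9 -188.4   30. ] None 
cornBR [ 471.4 -166.7   30. ] [ 471.  -154.2   30. ] (array([ 473.86452442, -168.903925  ,   13.38968421]), np.float64(0.788926201584092))
cornBL [550.3 220.5  30. ] None 
postTop [ 537.4 -114.9   88. ] [ 535.8 -110.6   88. ] (array([ 537.89639894, -115.47997938,   82.51903271]), np.float64(0.9786435165190442))
knobTop [560.4  19.2 263. ] [556.2  24.1 263. ] (array([559.99673597,  19.00759191, 257.61746043]), np.float64(3.247986614149975))
hub [578.6  76.8 205. ] [576.7  72.8 205. ] (array([576.26635549,  76.35514991, 209.58529712]), np.float64(2.4459654193101534))
```

```bash
cat >> h.py <<'E'
from scipy.spatial.transform import Rotation as Ro
YAW=1.368; U=np.array([np.cos(YAW),np.sin(YAW),0]); V=np.array([-U[1],U[0],0]); AX=np.array([576.9,76.8,0])
def st(): 
    s=bot.get_state(); return s,Ro.from_rotvec(s['eef_rot']).as_matrix()
E
python3 - <<'E'
from h import *
s,M=st(); print(M.round(3)); print('t',s['t'])
Z=M[:,2]; print('tool z heading',np.arctan2(Z[1],Z[0]))
for z in(U,-U):
    D=np.c_[[0,0,-1],np.cross(z,[0,0,-1]),z]; rv=Ro.from_matrix(M.T@D).as_rotvec(); print('turn',rv.round(3))
post=AX-195.5*U; print(post)
d=post-s['position'];d[2]=0; print('world d',d.round(1),'tool now',(M.T@d).round(1))
for z in(U,-U):
    D=np.c_[[0,0,-1],np.cross(z,[0,0,-1]),z]; print('tool turned',(D.T@d).round(1), D.round(3).tolist())
E
```

```text
[[-0.001  0.926  0.377]
 [ 0.002  0.377 -0.926]
 [-1.     0.    -0.002]]
t 0.1
tool z heading -1.1839433977706448
turn [-2.552e+00 -1.000e-03 -2.000e-03]
turn [ 0.59  -0.002  0.   ]
[ 537.52451373 -114.69365807    0.        ]
world d [292.6 486.7   0. ] tool now [   0.6  454.6 -340.3]
tool turned [   0.  -188.6  535.7] [[0.0, -0.98, 0.201], [0.0, 0.201, 0.98], [-1.0, 0.0, 0.0]]
tool turned [   0.   188.6 -535.7] [[0.0, 0.98, -0.201], [0.0, -0.201, -0.98], [-1.0, 0.0, -0.0]]
```

>>> play_rows --rows '[{"ax": 0.1475}, {"ax": 0.1475}, {"ax": 0.1475}, {"ax": 0.1475}, {"y": 0.016, "z": -0.045}, {"y": 0.016, "z": -0.045}, {"y": 0.016, "z": -0.045}, {"y": 0.016, "z": -0.045}, {"y": 0.016, "z": -0.045}, {"y": 0.016, "z": -0.045}]' --grip 0

```text
schema error: expected keys x, y, z, ax, ay, az
```

>>> play_rows --rows '[{"y": 0.016, "z": -0.045}, {"y": 0.016, "z": -0.045}, {"y": 0.016, "z": -0.045}, {"y": 0.016, "z": -0.045}, {"y": 0.014, "z": -0.04}, {"y": 0.01, "z": -0.03}, {}]'

```text
schema error: expected keys x, y, z, ax, ay, az
```

```bash
cat >> h.py <<'E'
def goto(P,z=None):
    s,M=st(); D=np.c_[[0,0,-1],-V,-U]; z=-U
    print('t',round(s['t'],2),'pos',s['position'].round(1),'press',((s['position']-AX)@U).round(1),((s['position']-AX)@V).round(1),'F',s['force'].round(1),'w',round(s['width'],1))
    print('shift tool',(M.T@(np.array(P)-s['position'])).round(1),'turn',Ro.from_matrix(M.T@D).as_rotvec().round(4))
E
python3 - <<'E'
from h import *
goto(AX-195.5*U+[0,0,51])
snap('top','t1');snap('side','s1')
t=load('t1');cv2.imwrite('pics/t1c.png',cv2.resize(t['image'][140:260,260:440],None,fx=4,fy=4))
E
```

```text
t 0.1 pos [ 244.9 -601.4  230.3] press -731.2 188.6 F [-1.2  0.4  0.5] w 85.5
shift tool [ 180.   454.6 -340. ] turn [ 5.896e-01 -1.800e-03  5.000e-04]
```

View pics/s1.png

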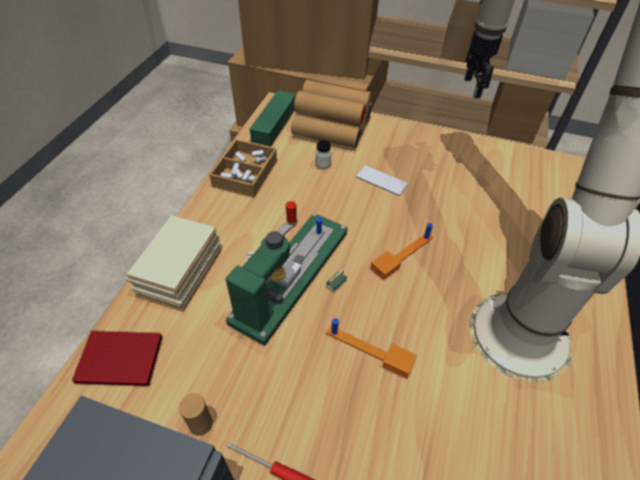

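The scene is unchanged: the call was refused because every row needs all six keys, so I'll send them in full.

>>> play_rows --rows '[{"x": 0, "y": 0, "z": 0, "ax": 0.1475, "ay": 0, "az": 0}, {"x": 0, "y": 0, "z": 0, "ax": 0.1475, "ay": 0, "az": 0}, {"x": 0, "y": 0, "z": 0, "ax": 0.1475, "ay": 0, "az": 0}, {"x": 0, "y": 0, "z": 0, "ax": 0.1475, "ay": 0, "az": 0}, {"x": 0, "y": 0.016, "z": -0.045, "ax": 0, "ay": 0, "az": 0}, {"x": 0, "y": 0.016, "z": -0.045, "ax": 0, "ay": 0, "az": 0}, {"x": 0, "y": 0.016, "z": -0.045, "ax": 0, "ay": 0, "az": 0}, {"x": 0, "y": 0.016, "z": -0.045, "ax": 0, "ay": 0, "az": 0}, {"x": 0, "y": 0.016, "z": -0.045, "ax": 0, "ay": 0, "az": 0}, {"x": 0, "y": 0.016, "z": -0.045, "ax": 0, "ay": 0, "az": 0}]' --grip 0

```text
t: 1.45
position: [394.4, -355.5, 231.3]
eef_rot: [1.357, 1.106, -1.357]
force: [0.8, 0.5, -1.1]
width: 85.4
```

>>> play_rows --rows '[{"x": 0, "y": 0.016, "z": -0.045, "ax": 0, "ay": 0, "az": 0}, {"x": 0, "y": 0.016, "z": -0.045, "ax": 0, "ay": 0, "az": 0}, {"x": 0, "y": 0.016, "z": -0.045, "ax": 0, "ay": 0, "az": 0}, {"x": 0, "y": 0.016, "z": -0.045, "ax": 0, "ay": 0, "az": 0}, {"x": 0, "y": 0.014, "z": -0.04, "ax": 0, "ay": 0, "az": 0}, {"x": 0, "y": 0.01, "z": -0.03, "ax": 0, "ay": 0, "az": 0}, {"x": 0, "y": 0, "z": 0, "ax": 0, "ay": 0, "az": 0}, {"x": 0, "y": 0, "z": 0, "ax": 0, "ay": 0, "az": 0}]'

```text
t: 2.45
position: [529.9, -130.5, 231.1]
eef_rot: [1.357, 1.106, -1.358]
force: [-0.8, -0.4, 1.2]
width: 85.5
```

```bash
python3 - <<'E'
from h import *
goto(AX-195.5*U+[0,0,51])
snap('top','t2');snap('side','s2')
E
```

```text
t 2.45 pos [ 529.9 -130.5  231.1] press -212.5 4.3 F [-0.8 -0.4  1.2] w 85.5
shift tool [180.    4.4 -17.1] turn [-0.0007  0.0006  0.0007]
```

View pics/s2.png

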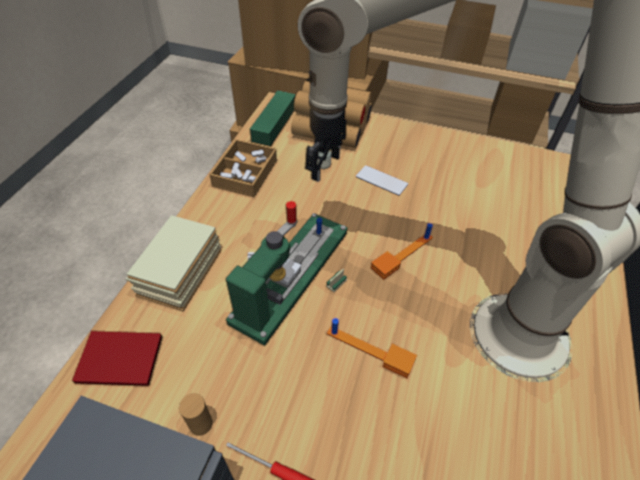

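View pics/t2.png

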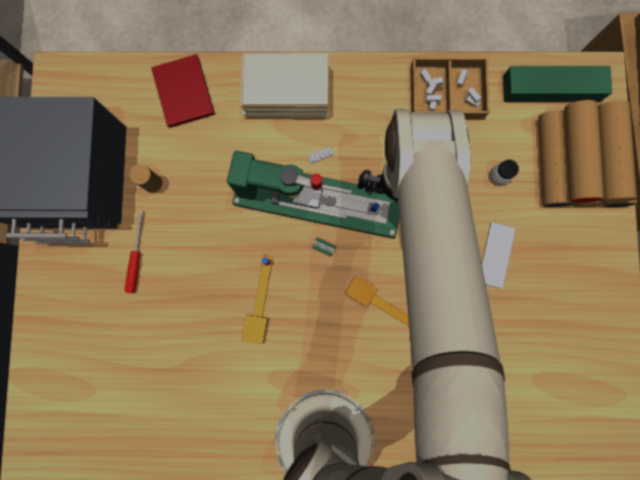

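```bash
python3 - <<'E'
from h import *
for n in('t2','s2'):
    c=load(n); print(proj(c,[529.9,-130.5,231]),proj(c,[529.9,-130.5,250]),proj(c,[537.5,-114.7,88]))
    im=c['image'].copy()
    a=proj(c,[529.9,-130.5,231]); cv2.drawMarker(im,tuple(int(x) for x in a),(0,255,255),0,6,1)
    x,y=a.astype(int); cv2.imwrite(f'pics/{n}c.png',cv2.resize(im[y-60:y+60,x-80:x+80],None,fx=4,fy=4))
E
```

```text
[390.57563142 196.06926849] [391.80073756 194.18779663] [375.55047517 205.07680881]
[324.92274671 172.82715787] [325.14115211 166.6419934 ] [318.72601037 218.10705811]
```

View pics/t2c.png

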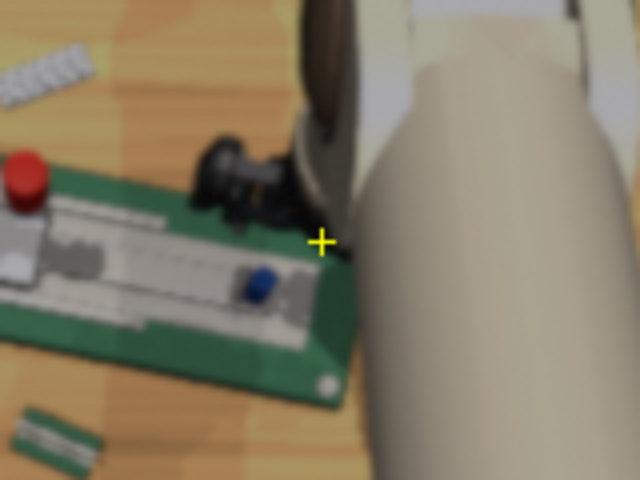

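View pics/s2c.png

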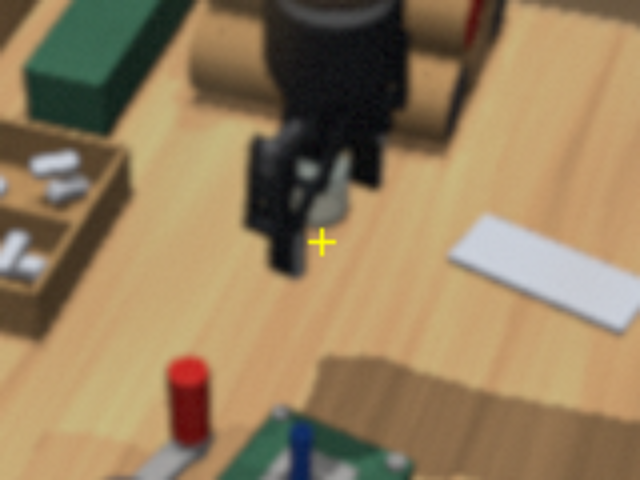

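>>> play_rows --rows '[{"x": 0.01, "y": 0.0044, "z": -0.017, "ax": 0, "ay": 0, "az": 0}, {"x": 0.03, "y": 0, "z": 0, "ax": 0, "ay": 0, "az": 0}, {"x": 0.035, "y": 0, "z": 0, "ax": 0, "ay": 0, "az": 0}, {"x": 0.035, "y": 0, "z": 0, "ax": 0, "ay": 0, "az": 0}, {"x": 0.03, "y": 0, "z": 0, "ax": 0, "ay": 0, "az": 0}, {"x": 0.02, "y": 0, "z": 0, "ax": 0, "ay": 0, "az": 0}, {"x": 0.012, "y": 0, "z": 0, "ax": 0, "ay": 0, "az": 0}, {"x": 0.006, "y": 0, "z": 0, "ax": 0, "ay": 0, "az": 0}, {"x": 0, "y": 0, "z": 0, "ax": 0, "ay": 0, "az": 0}]'

```text
t: 3.68
position: [538.5, -114.1, 53.6]
eef_rot: [1.358, 1.106, -1.357]
force: [-0.6, 1.1, 0.6]
width: 85.7
```

>>> play_rows --rows '[{"x": 0, "y": 0, "z": 0, "ax": 0, "ay": 0, "az": 0}, {"x": 0, "y": 0, "z": 0, "ax": 0, "ay": 0, "az": 0}, {"x": 0, "y": 0, "z": 0, "ax": 0, "ay": 0, "az": 0}, {"x": 0, "y": 0, "z": 0, "ax": 0, "ay": 0, "az": 0}, {"x": 0, "y": 0, "z": 0, "ax": 0, "ay": 0, "az": 0}]' --grip 1 --grip_force 25

```text
t: 4.3
position: [538.4, -113.8, 53.6]
eef_rot: [1.357, 1.106, -1.357]
force: [-0.5, 1.2, 3.1]
width: 15.1
```

```bash
python3 - <<'E'
from h import *
goto(AX-160*U+[0,0,51])
E
```

```text
t 4.3 pos [ 538.4 -113.8   53.6] press -194.4 -0.7 F [-0.5  1.2  3.1] w 15.1
shift tool [  2.6  -0.7 -34.4] turn [-0.0002 -0.0002 -0.0005]
```

>>> play_rows --rows '[{"x": 0, "y": 0, "z": -0.004, "ax": 0, "ay": 0, "az": 0}, {"x": 0, "y": 0, "z": -0.006, "ax": 0, "ay": 0, "az": 0}, {"x": 0, "y": 0, "z": -0.006, "ax": 0, "ay": 0, "az": 0}, {"x": 0, "y": 0, "z": -0.006, "ax": 0, "ay": 0, "az": 0}, {"x": 0, "y": 0, "z": -0.006, "ax": 0, "ay": 0, "az": 0}]'

```text
t: 4.92
position: [543.7, -89.7, 53.6]
eef_rot: [1.356, 1.102, -1.361]
force: [-1.0, -6.8, 4.9]
width: 15.6
```

>>> play_rows --rows '[{"x": 0, "y": 0, "z": -0.002, "ax": 0, "ay": 0, "az": 0}, {"x": 0, "y": 0, "z": -0.001, "ax": 0, "ay": 0, "az": 0}]'

```text
t: 5.18
position: [544.2, -86.7, 53.6]
eef_rot: [1.356, 1.102, -1.36]
force: [-1.5, -7.2, 4.7]
width: 15.9
```

>>> play_rows --rows '[{"x": 0, "y": 0, "z": -0.001, "ax": 0, "ay": 0, "az": 0}, {"x": 0, "y": 0, "z": -0.001, "ax": 0, "ay": 0, "az": 0}]'

```text
t: 5.42
position: [544.6, -85.0, 53.6]
eef_rot: [1.356, 1.102, -1.361]
force: [-0.7, -7.1, 4.6]
width: 14.8
```

>>> play_rows --rows '[{"x": 0, "y": 0, "z": -0.001, "ax": 0, "ay": 0, "az": 0}, {"x": 0, "y": 0, "z": -0.001, "ax": 0, "ay": 0, "az": 0}]'

```text
t: 5.68
position: [545.1, -83.1, 53.6]
eef_rot: [1.356, 1.102, -1.361]
force: [-2.4, -7.1, 3.5]
width: 15.5
```

>>> play_rows --rows '[{"x": 0, "y": 0, "z": -0.001, "ax": 0, "ay": 0, "az": 0}, {"x": 0, "y": 0, "z": -0.001, "ax": 0, "ay": 0, "az": 0}]'

```text
t: 5.92
position: [545.5, -81.1, 53.7]
eef_rot: [1.356, 1.102, -1.361]
force: [-1.3, -7.3, 3.8]
width: 15.4
```

>>> play_rows --rows '[{"x": 0, "y": 0, "z": -0.001, "ax": 0, "ay": 0, "az": 0}, {"x": 0, "y": 0, "z": 0, "ax": 0, "ay": 0, "az": 0}]'

```text
t: 6.18
position: [545.7, -79.9, 53.6]
eef_rot: [1.356, 1.102, -1.36]
force: [-2.5, -6.2, 3.6]
width: 14.7
```

>>> play_rows --rows '[{"x": 0, "y": 0, "z": -0.001, "ax": 0, "ay": 0, "az": 0}, {"x": 0, "y": 0, "z": -0.001, "ax": 0, "ay": 0, "az": 0}]'

```text
t: 6.42
position: [546.1, -78.2, 53.6]
eef_rot: [1.356, 1.102, -1.361]
force: [-2.0, -7.1, 4.5]
width: 15.3
```

>>> play_rows --rows '[{"x": 0, "y": 0, "z": -0.001, "ax": 0, "ay": 0, "az": 0}, {"x": 0, "y": 0, "z": 0, "ax": 0, "ay": 0, "az": 0}]'

```text
t: 6.68
position: [546.1, -78.1, 53.6]
eef_rot: [1.356, 1.101, -1.362]
force: [-2.4, -7.9, 4.7]
width: 15.4
```

>>> play_rows --rows '[{"x": 0, "y": 0, "z": -0.001, "ax": 0, "ay": 0, "az": 0}, {"x": 0, "y": 0, "z": -0.001, "ax": 0, "ay": 0, "az": 0}]'

```text
t: 6.92
position: [546.1, -78.1, 53.6]
eef_rot: [1.355, 1.099, -1.364]
force: [-4.2, -13.8, 5.6]
width: 15.1
```

>>> play_rows --rows '[{"x": 0, "y": 0, "z": -0.001, "ax": 0, "ay": 0, "az": 0}, {"x": 0, "y": 0, "z": 0, "ax": 0, "ay": 0, "az": 0}]'

```text
t: 7.18
position: [546.1, -78.1, 53.7]
eef_rot: [1.354, 1.098, -1.366]
force: [-2.8, -13.6, 6.4]
width: 15.0
```

>>> play_rows --rows '[{"x": 0, "y": 0, "z": -0.001, "ax": 0, "ay": 0, "az": 0}, {"x": 0, "y": 0, "z": -0.001, "ax": 0, "ay": 0, "az": 0}, {"x": 0, "y": 0, "z": 0, "ax": 0, "ay": 0, "az": 0}]'

```text
t: 7.55
position: [546.1, -78.1, 53.6]
eef_rot: [1.354, 1.097, -1.368]
force: [-3.5, -16.7, 7.6]
width: 15.3
```

```bash
python3 - <<'E'
from h import *
goto(AX-160*U+[0,0,51])
snap('top','t3');snap('side','s3')
for n in('t3','s3'):
    c=load(n); im=c['image']
    x,y=proj(c,AX-60*U+[0,0,60]).astype(int); cv2.imwrite(f'pics/{n}c.png',cv2.resize(im[y-60:y+60,x-80:x+80],None,fx=5,fy=5,interpolation=2))
E
```

```text
t 7.55 pos [546.1 -78.1  53.6] press -157.9 -1.0 F [ -3.5 -16.7   7.6] w 15.3
shift tool [ 2.6 -1.   2.1] turn [-0.007   0.01    0.0007]
```

View pics/t3c.png

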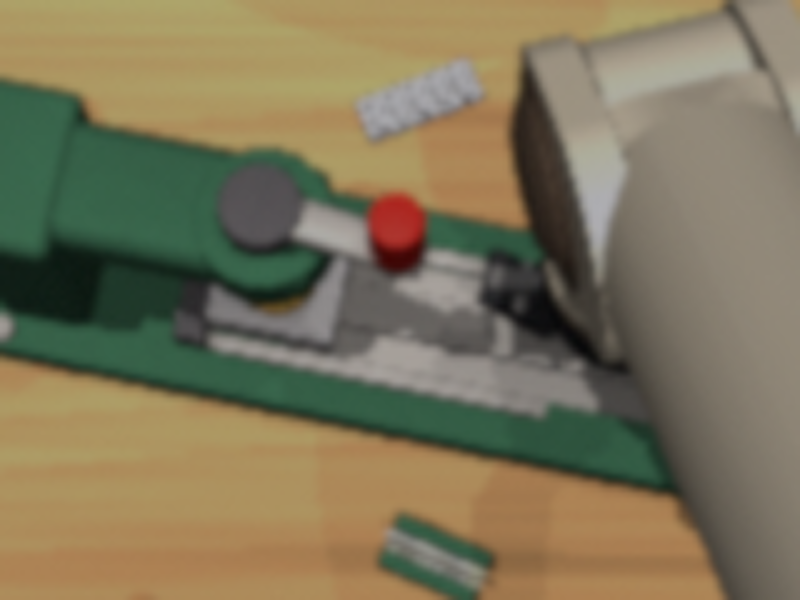

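View pics/s3c.png

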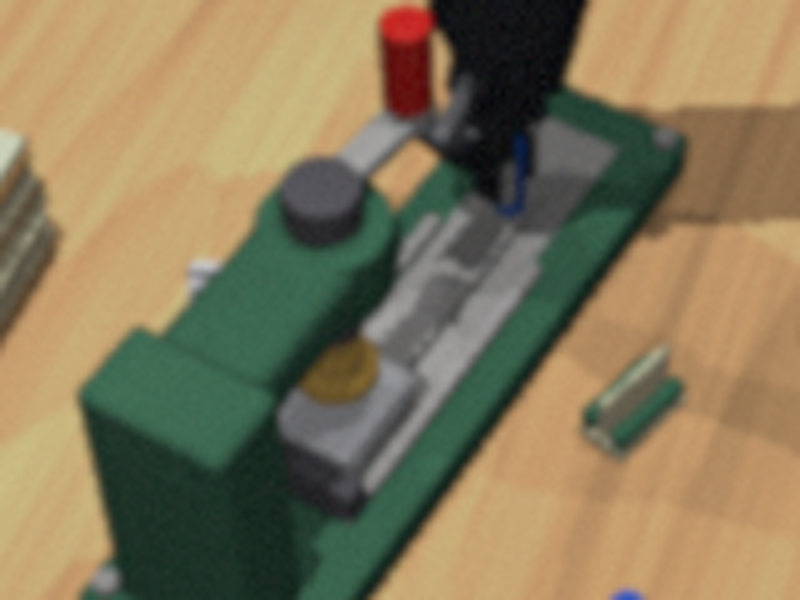

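>>> play_rows --rows '[{"x": 0, "y": 0, "z": 0.003, "ax": 0, "ay": 0, "az": 0}, {"x": 0, "y": 0, "z": 0.003, "ax": 0, "ay": 0, "az": 0}, {"x": 0, "y": 0, "z": 0, "ax": 0, "ay": 0, "az": 0}]'

```text
t: 8.02
position: [546.1, -78.1, 53.6]
eef_rot: [1.357, 1.102, -1.36]
force: [-1.2, -7.9, 5.1]
width: 15.0
```

>>> play_rows --rows '[{"x": 0, "y": 0, "z": 0, "ax": 0, "ay": 0, "az": 0}, {"x": 0, "y": 0, "z": 0, "ax": 0, "ay": 0, "az": 0}, {"x": 0, "y": 0, "z": 0, "ax": 0, "ay": 0, "az": 0}, {"x": 0, "y": 0, "z": 0, "ax": 0, "ay": 0, "az": 0}]' --grip 0

```text
t: 8.52
position: [546.1, -74.4, 53.2]
eef_rot: [1.357, 1.107, -1.357]
force: [0.0, -1.7, -0.1]
width: 84.9
```

```bash
python3 - <<'E'
from h import *
goto(AX-160*U+[0,0,51])
E
```

```text
t 8.53 pos [546.1 -74.4  53.2] press -154.3 -0.3 F [ 0.  -1.7 -0.1] w 84.9
shift tool [ 2.2 -0.3  5.7] turn [ 0.0002 -0.0003  0.0002]
```

>>> play_rows --rows '[{"x": -0.02, "y": 0, "z": 0, "ax": 0, "ay": 0, "az": 0}, {"x": -0.04, "y": 0, "z": 0, "ax": 0, "ay": 0, "az": 0}, {"x": -0.05, "y": 0, "z": 0, "ax": 0, "ay": 0, "az": 0}, {"x": -0.05, "y": 0, "z": 0, "ax": 0, "ay": 0, "az": 0}, {"x": -0.05, "y": 0, "z": 0, "ax": 0, "ay": 0, "az": 0}, {"x": -0.03, "y": 0, "z": 0, "ax": 0, "ay": 0, "az": 0}, {"x": 0, "y": 0, "z": 0, "ax": 0, "ay": 0, "az": 0}]'

```text
t: 9.4
position: [548.0, -74.5, 297.7]
eef_rot: [1.36, 1.1, -1.352]
force: [0.1, 0.6, -0.4]
width: 85.0
```

>>> play_rows --rows '[{"x": 0, "y": -0.001, "z": -0.015, "ax": 0, "ay": 0, "az": 0}, {"x": 0, "y": -0.002, "z": -0.03, "ax": 0, "ay": 0, "az": 0}, {"x": 0, "y": -0.002, "z": -0.03, "ax": 0, "ay": 0, "az": 0}, {"x": 0, "y": -0.001, "z": -0.021, "ax": 0, "ay": 0, "az": 0}, {"x": 0, "y": 0, "z": 0, "ax": 0, "ay": 0, "az": 0}, {"x": 0, "y": 0, "z": 0, "ax": 0, "ay": 0, "az": 0}]'

```text
t: 10.15
position: [559.1, 19.9, 292.4]
eef_rot: [1.356, 1.107, -1.359]
force: [0.1, 0.2, 0.5]
width: 85.3
```

```bash
python3 - <<'E'
from h import *
goto([559.6,20.9,228])
snap('top','t4');snap('side','s4')
c=load('s4')
for n in('t4','s4'):
    c=load(n)
    print(proj(c,[560,20.5,263]))
im=load('s4')['image'];t=load('t4')['image']
o=np.hstack([cv2.resize(im[150:330,220:360],(390,500)),cv2.resize(t[130:250,260:360],(400,500))])
cv2.imwrite('pics/o4.png',o)
E
```

```text
t 10.15 pos [559.1  19.9 292.4] press -59.4 6.0 F [0.1 0.2 0.5] w 85.3
shift tool [64.4  0.4 -1.2] turn [-0.0004  0.0007  0.0017]
[315.46987146 177.5626593 ]
[289.65484895 202.68284115]
```

View pics/o4.png

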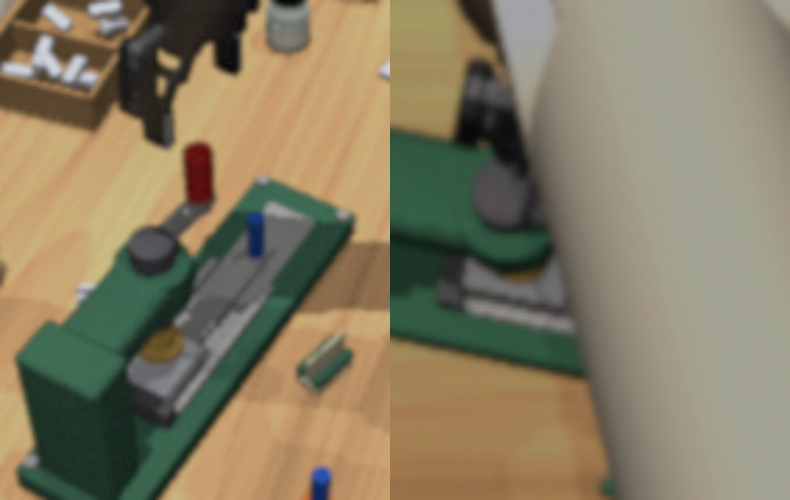

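>>> play_rows --rows '[{"x": 0.012, "y": 0, "z": -0.001, "ax": 0, "ay": 0, "az": 0}, {"x": 0.015, "y": 0, "z": 0, "ax": 0, "ay": 0, "az": 0}, {"x": 0.015, "y": 0, "z": 0, "ax": 0, "ay": 0, "az": 0}, {"x": 0.012, "y": 0, "z": 0, "ax": 0, "ay": 0, "az": 0}, {"x": 0.01, "y": 0, "z": 0, "ax": 0, "ay": 0, "az": 0}, {"x": 0, "y": 0, "z": 0, "ax": 0, "ay": 0, "az": 0}, {"x": 0, "y": 0, "z": 0, "ax": 0, "ay": 0, "az": 0}]'

```text
t: 11.12
position: [560.2, 21.5, 229.7]
eef_rot: [1.358, 1.106, -1.357]
force: [0.3, -0.0, -0.1]
width: 85.4
```

>>> play_rows --rows '[{"x": 0, "y": 0, "z": 0, "ax": 0, "ay": 0, "az": 0}, {"x": 0, "y": 0, "z": 0, "ax": 0, "ay": 0, "az": 0}, {"x": 0, "y": 0, "z": 0, "ax": 0, "ay": 0, "az": 0}, {"x": 0, "y": 0, "z": 0, "ax": 0, "ay": 0, "az": 0}, {"x": 0, "y": 0, "z": 0, "ax": 0, "ay": 0, "az": 0}]' --grip 1 --grip_force 50

```text
t: 11.75
position: [560.0, 21.5, 229.7]
eef_rot: [1.357, 1.106, -1.357]
force: [-0.8, 0.2, 3.0]
width: 22.6
```

```bash
python3 - <<'E'
from h import *
goto([559.6,20.9,228])
E
```

```text
t 11.75 pos [560.   21.5 229.7] press -57.6 5.4 F [-0.8  0.2  3. ] w 22.6
shift tool [ 1.7 -0.3  0.6] turn [-0.0003 -0.0001 -0.0004]
```

```bash
cat >> h.py <<'E'
AX2=AX+2*U
def rows(a0,step,n):
    y=z=0; o=[]
    for i in range(1,n+1):
        a=np.radians(a0+step*i);b=np.radians(a0)
        Y=round(-60*(np.sin(a)-np.sin(b)),1);Z=round(60*(np.cos(a)-np.cos(b)),1)
        o.append('{"x":0,"y":%.4f,"z":%.4f,"ax":0,"ay":0,"az":0}'%((Y-y)/1e3,(Z-z)/1e3)); y,z=Y,Z
    print(a0,'->',a0+step*n); print('['+','.join(o)+']')
def ana(p,f,c=AX2):
    d=np.array(p)-c; x,y=d@U,d@V; th=np.arctan2(y,-x); tang=np.sin(th)*U+np.cos(th)*V; rad=-np.cos(th)*U+np.sin(th)*V
    print('ang %.1f r %.1f Ft %.1f Fr %.1f'%(np.degrees(th)%360,np.hypot(x,y),-np.array(f)@tang,np.array(f)@rad))
E
python3 -c "
from h import *
rows(5.2,9,10);rows(95.2,9,10)"
```

```text
5.2 -> 95.2
[{"x":0,"y":-0.0093,"z":-0.0016,"ax":0,"ay":0,"az":0},{"x":0,"y":-0.0089,"z":-0.0030,"ax":0,"ay":0,"az":0},{"x":0,"y":-0.0083,"z":-0.0044,"ax":0,"ay":0,"az":0},{"x":0,"y":-0.0076,"z":-0.0056,"ax":0,"ay":0,"az":0},{"x":0,"y":-0.0066,"z":-0.0067,"ax":0,"ay":0,"az":0},{"x":0,"y":-0.0054,"z":-0.0077,"ax":0,"ay":0,"az":0},{"x":0,"y":-0.0042,"z":-0.0085,"ax":0,"ay":0,"az":0},{"x":0,"y":-0.0028,"z":-0.0090,"ax":0,"ay":0,"az":0},{"x":0,"y":-0.0013,"z":-0.0093,"ax":0,"ay":0,"az":0},{"x":0,"y":0.0001,"z":-0.0094,"ax":0,"ay":0,"az":0}]
95.2 -> 185.2
[{"x":0,"y":0.0016,"z":-0.0093,"ax":0,"ay":0,"az":0},{"x":0,"y":0.0030,"z":-0.0089,"ax":0,"ay":0,"az":0},{"x":0,"y":0.0044,"z":-0.0083,"ax":0,"ay":0,"az":0},{"x":0,"y":0.0056,"z":-0.0076,"ax":0,"ay":0,"az":0},{"x":0,"y":0.0067,"z":-0.0066,"ax":0,"ay":0,"az":0},{"x":0,"y":0.0077,"z":-0.0054,"ax":0,"ay":0,"az":0},{"x":0,"y":0.0085,"z":-0.0042,"ax":0,"ay":0,"az":0},{"x":0,"y":0.0090,"z":-0.0028,"ax":0,"ay":0,"az":0},{"x":0,"y":0.0093,"z":-0.0013,"ax":0,"ay":0,"az":0},{"x":0,"y":0.0094,"z":0.0001,"ax":0,"ay":0,"az":0}]
```

```bash
python3 -c "
from h import *
print(tri(load('top0'),T(62,45),load('side0'),S(25,330)),tri(load('top0'),T(32,170),load('side0'),S(125,383)))"
```

```text
(array([636.69299727, 193.4690515 , 178.88837125]), np.float64(1.792116456445234)) (array([568.92049979, 207.80404047, 179.4077045 ]), np.float64(0.40753831228686793))
```

>>> play_rows --rows '[{"x": 0, "y": -0.0093, "z": -0.0016, "ax": 0, "ay": 0, "az": 0}, {"x": 0, "y": -0.0089, "z": -0.003, "ax": 0, "ay": 0, "az": 0}, {"x": 0, "y": -0.0083, "z": -0.0044, "ax": 0, "ay": 0, "az": 0}, {"x": 0, "y": -0.0076, "z": -0.0056, "ax": 0, "ay": 0, "az": 0}, {"x": 0, "y": -0.0066, "z": -0.0067, "ax": 0, "ay": 0, "az": 0}]'

```text
t: 12.38
position: [526.6, 48.1, 229.7]
eef_rot: [1.36, 1.1, -1.356]
force: [8.1, -5.2, -2.4]
width: 22.6
```

```bash
python3 - <<'E'
from h import *
s,M=st(); print(s['position'],s['force'].round(1),s['width']); ana(s['position'],s['force'])
E
```

```text
[526.55584618  48.13942882 229.74786996] [ 8.1 -5.2 -2.4] 22.55345151346146
ang 47.3 r 59.3 Ft 8.6 Fr -4.2
```

>>> play_rows --rows '[{"x": 0, "y": -0.0054, "z": -0.0077, "ax": 0, "ay": 0, "az": 0}, {"x": 0, "y": -0.0042, "z": -0.0085, "ax": 0, "ay": 0, "az": 0}, {"x": 0, "y": -0.0028, "z": -0.009, "ax": 0, "ay": 0, "az": 0}, {"x": 0, "y": -0.0013, "z": -0.0093, "ax": 0, "ay": 0, "az": 0}, {"x": 0, "y": 0.0001, "z": -0.0094, "ax": 0, "ay": 0, "az": 0}]'

```text
t: 13.0
position: [519.9, 92.8, 229.6]
eef_rot: [1.356, 1.101, -1.361]
force: [-1.6, -7.7, 5.4]
width: 22.7
```

>>> play_rows --rows '[{"x": 0, "y": 0.0016, "z": -0.0093, "ax": 0, "ay": 0, "az": 0}, {"x": 0, "y": 0.003, "z": -0.0089, "ax": 0, "ay": 0, "az": 0}, {"x": 0, "y": 0.0044, "z": -0.0083, "ax": 0, "ay": 0, "az": 0}, {"x": 0, "y": 0.0056, "z": -0.0076, "ax": 0, "ay": 0, "az": 0}, {"x": 0, "y": 0.0067, "z": -0.0066, "ax": 0, "ay": 0, "az": 0}]'

```text
t: 13.62
position: [547.5, 130.2, 229.6]
eef_rot: [1.354, 1.105, -1.362]
force: [-5.3, -5.6, 8.7]
width: 22.7
```

>>> play_rows --rows '[{"x": 0, "y": 0.0077, "z": -0.0054, "ax": 0, "ay": 0, "az": 0}, {"x": 0, "y": 0.0085, "z": -0.0042, "ax": 0, "ay": 0, "az": 0}, {"x": 0, "y": 0.009, "z": -0.0028, "ax": 0, "ay": 0, "az": 0}, {"x": 0, "y": 0.0093, "z": -0.0013, "ax": 0, "ay": 0, "az": 0}, {"x": 0, "y": 0.0094, "z": 0.0001, "ax": 0, "ay": 0, "az": 0}]'

```text
t: 14.25
position: [592.5, 137.0, 229.6]
eef_rot: [1.354, 1.109, -1.36]
force: [-8.1, -0.7, 7.7]
width: 22.7
```

```bash
python3 - <<'E'
from h import *
s,M=st(); print(s['t'],s['position'],s['force'].round(1),s['width']); ana(s['position'],s['force'])
rows(185.2,9,3)
for i in range(12): rows(212.2+18*i,6,3)
E
```

```text
14.25 [592.47780013 137.01147437 229.58829541] [-8.1 -0.7  7.7] 22.739174714940315
ang 183.0 r 60.2 Ft 7.6 Fr -2.7
185.2 -> 212.2
[{"x":0,"y":0.0093,"z":0.0016,"ax":0,"ay":0,"az":0},{"x":0,"y":0.0089,"z":0.0030,"ax":0,"ay":0,"az":0},{"x":0,"y":0.0083,"z":0.0044,"ax":0,"ay":0,"az":0}]
212.2 -> 230.2
[{"x":0,"y":0.0051,"z":0.0036,"ax":0,"ay":0,"az":0},{"x":0,"y":0.0048,"z":0.0042,"ax":0,"ay":0,"az":0},{"x":0,"y":0.0042,"z":0.0046,"ax":0,"ay":0,"az":0}]
230.2 -> 248.2
[{"x":0,"y":0.0038,"z":0.0050,"ax":0,"ay":0,"az":0},{"x":0,"y":0.0032,"z":0.0054,"ax":0,"ay":0,"az":0},{"x":0,"y":0.0026,"z":0.0057,"ax":0,"ay":0,"az":0}]
248.2 -> 266.2
[{"x":0,"y":0.0020,"z":0.0059,"ax":0,"ay":0,"az":0},{"x":0,"y":0.0014,"z":0.0062,"ax":0,"ay":0,"az":0},{"x":0,"y":0.0008,"z":0.0062,"ax":0,"ay":0,"az":0}]
266.2 -> 284.2
[{"x":0,"y":0.0001,"z":0.0063,"ax":0,"ay":0,"az":0},{"x":0,"y":-0.0006,"z":0.0062,"ax":0,"ay":0,"az":0},{"x":0,"y":-0.0012,"z":0.0062,"ax":0,"ay":0,"az":0}]
284.2 -> 302.2
[{"x":0,"y":-0.0019,"z":0.0060,"ax":0,"ay":0,"az":0},{"x":0,"y":-0.0024,"z":0.0058,"ax":0,"ay":0,"az":0},{"x":0,"y":-0
[... 561 characters left out ...]
6.2 -> 374.2
[{"x":0,"y":-0.0063,"z":0.0001,"ax":0,"ay":0,"az":0},{"x":0,"y":-0.0062,"z":-0.0006,"ax":0,"ay":0,"az":0},{"x":0,"y":-0.0062,"z":-0.0012,"ax":0,"ay":0,"az":0}]
374.2 -> 392.2
[{"x":0,"y":-0.0060,"z":-0.0019,"ax":0,"ay":0,"az":0},{"x":0,"y":-0.0058,"z":-0.0024,"ax":0,"ay":0,"az":0},{"x":0,"y":-0.0055,"z":-0.0031,"ax":0,"ay":0,"az":0}]
392.2 -> 410.2
[{"x":0,"y":-0.0051,"z":-0.0036,"ax":0,"ay":0,"az":0},{"x":0,"y":-0.0048,"z":-0.0042,"ax":0,"ay":0,"az":0},{"x":0,"y":-0.0042,"z":-0.0046,"ax":0,"ay":0,"az":0}]
410.2 -> 428.2
[{"x":0,"y":-0.0038,"z":-0.0050,"ax":0,"ay":0,"az":0},{"x":0,"y":-0.0032,"z":-0.0054,"ax":0,"ay":0,"az":0},{"x":0,"y":-0.0026,"z":-0.0057,"ax":0,"ay":0,"az":0}]
```

>>> play_rows --rows '[{"x": 0, "y": 0.0093, "z": 0.0016, "ax": 0, "ay": 0, "az": 0}, {"x": 0, "y": 0.0089, "z": 0.003, "ax": 0, "ay": 0, "az": 0}, {"x": 0, "y": 0.0083, "z": 0.0044, "ax": 0, "ay": 0, "az": 0}]'

```text
t: 14.62
position: [616.6, 124.8, 229.6]
eef_rot: [1.355, 1.112, -1.357]
force: [-6.9, 4.2, 6.0]
width: 22.8
```

>>> play_rows --rows '[{"x": 0, "y": 0.0051, "z": 0.0036, "ax": 0, "ay": 0, "az": 0}, {"x": 0, "y": 0.0048, "z": 0.0042, "ax": 0, "ay": 0, "az": 0}, {"x": 0, "y": 0.0042, "z": 0.0046, "ax": 0, "ay": 0, "az": 0}]'

```text
t: 15.0
position: [628.6, 111.3, 229.7]
eef_rot: [1.357, 1.113, -1.354]
force: [-4.3, 7.0, 3.8]
width: 22.6
```

>>> play_rows --rows '[{"x": 0, "y": 0.0038, "z": 0.005, "ax": 0, "ay": 0, "az": 0}, {"x": 0, "y": 0.0032, "z": 0.0054, "ax": 0, "ay": 0, "az": 0}, {"x": 0, "y": 0.0026, "z": 0.0057, "ax": 0, "ay": 0, "az": 0}]'

```text
t: 15.38
position: [636.1, 94.4, 229.8]
eef_rot: [1.359, 1.112, -1.351]
force: [1.3, 8.4, 0.3]
width: 22.8
```

>>> play_rows --rows '[{"x": 0, "y": 0.002, "z": 0.0059, "ax": 0, "ay": 0, "az": 0}, {"x": 0, "y": 0.0014, "z": 0.0062, "ax": 0, "ay": 0, "az": 0}, {"x": 0, "y": 0.0008, "z": 0.0062, "ax": 0, "ay": 0, "az": 0}]'

```text
t: 15.75
position: [638.1, 75.0, 229.8]
eef_rot: [1.361, 1.11, -1.349]
force: [5.3, 7.7, -1.1]
width: 22.5
```

```bash
python3 - <<'E'
from h import *
s,M=st(); print(s['t'],s['position'],s['force'].round(1),s['width']); ana(s['position'],s['force'])
E
```

```text
15.75 [638.10317067  74.95644091 229.83661937] [ 5.3  7.7 -1.1] 22.474397145335427
ang 262.0 r 60.9 Ft 8.0 Fr 4.9
```

```bash
cat > log.py <<'E'
from h import *
from scipy.optimize import least_squares
L=[(560,21.5,0,0),(526.6,48.1,8.1,-5.2),(519.9,92.8,-1.6,-7.7),(547.5,130.2,-5.3,-5.6),(592.5,137,-8.1,-.7),(616.6,124.8,-6.9,4.2),(628.6,111.3,-4.3,7),(636.1,94.4,1.3,8.4),(638.1,75,5.3,7.7)]
def run(more=[]):
    A=np.array(L+more); f=least_squares(lambda q:np.hypot(A[:,0]-q[0],A[:,1]-q[1])-60,[577,78]).x
    print(f)
    for a in A: ana([a[0],a[1],0],[a[2],a[3],0],np.array([f[0],f[1],0]))
E
python3 -c "
from log import *
run()"
```

```text
[578.21777865  78.68663359]
ang 6.1 r 60.0 Ft 0.0 Fr 0.0
ang 47.7 r 60.0 Ft 8.6 Fr -4.3
ang 92.0 r 60.0 Ft 7.9 Fr -0.3
ang 137.6 r 60.0 Ft 7.4 Fr -2.1
ang 182.1 r 60.0 Ft 7.7 Fr -2.6
ang 208.2 r 60.0 Ft 8.0 Fr -1.2
ang 225.5 r 60.0 Ft 8.2 Fr 0.2
ang 243.2 r 60.0 Ft 7.8 Fr 3.5
ang 261.9 r 60.0 Ft 8.0 Fr 4.8
```

>>> play_rows --rows '[{"x": 0, "y": 0.0001, "z": 0.0063, "ax": 0, "ay": 0, "az": 0}, {"x": 0, "y": -0.0006, "z": 0.0062, "ax": 0, "ay": 0, "az": 0}, {"x": 0, "y": -0.0012, "z": 0.0062, "ax": 0, "ay": 0, "az": 0}]'

```text
t: 16.12
position: [633.6, 55.5, 229.8]
eef_rot: [1.362, 1.107, -1.349]
force: [8.7, 5.1, -3.5]
width: 22.5
```

>>> play_rows --rows '[{"x": 0, "y": -0.0019, "z": 0.006, "ax": 0, "ay": 0, "az": 0}, {"x": 0, "y": -0.0024, "z": 0.0058, "ax": 0, "ay": 0, "az": 0}, {"x": 0, "y": -0.0031, "z": 0.0055, "ax": 0, "ay": 0, "az": 0}]'

```text
t: 16.5
position: [623.1, 38.8, 229.8]
eef_rot: [1.362, 1.105, -1.35]
force: [8.6, 3.1, -3.5]
width: 22.6
```

>>> play_rows --rows '[{"x": 0, "y": -0.0036, "z": 0.0051, "ax": 0, "ay": 0, "az": 0}, {"x": 0, "y": -0.0042, "z": 0.0048, "ax": 0, "ay": 0, "az": 0}, {"x": 0, "y": -0.0046, "z": 0.0042, "ax": 0, "ay": 0, "az": 0}]'

```text
t: 16.88
position: [608.0, 26.6, 229.8]
eef_rot: [1.362, 1.104, -1.351]
force: [7.9, 1.6, -3.6]
width: 22.5
```

```bash
python3 -c "
from log import *
run([(633.6,55.5,8.7,5.1),(623.1,38.8,8.6,3.1),(608,26.6,7.9,1.6)])"|tail -3
```

```text
ang 281.1 r 60.0 Ft 8.1 Fr 6.1
ang 300.0 r 60.0 Ft 8.0 Fr 4.4
ang 318.6 r 60.0 Ft 7.7 Fr 2.5
```

>>> play_rows --rows '[{"x": 0, "y": -0.005, "z": 0.0038, "ax": 0, "ay": 0, "az": 0}, {"x": 0, "y": -0.0054, "z": 0.0032, "ax": 0, "ay": 0, "az": 0}, {"x": 0, "y": -0.0057, "z": 0.0026, "ax": 0, "ay": 0, "az": 0}]'

```text
t: 17.25
position: [590.3, 19.8, 229.8]
eef_rot: [1.361, 1.103, -1.352]
force: [8.6, 0.7, -3.9]
width: 23.1
```

>>> play_rows --rows '[{"x": 0, "y": -0.0059, "z": 0.002, "ax": 0, "ay": 0, "az": 0}, {"x": 0, "y": -0.0062, "z": 0.0014, "ax": 0, "ay": 0, "az": 0}, {"x": 0, "y": -0.0062, "z": 0.0008, "ax": 0, "ay": 0, "az": 0}]'

```text
t: 17.62
position: [571.5, 19.0, 229.8]
eef_rot: [1.361, 1.102, -1.353]
force: [7.0, 0.2, -3.3]
width: 22.7
```

```bash
python3 - <<'E'
from h import *
s,M=st(); print(s['t'],s['position'],s['force'].round(1),s['width']); ana(s['position'],s['force'],np.array([578.2,78.7,0]))
E
```

```text
17.625 [571.47584863  18.99032278 229.75286667] [ 7.   0.2 -3.3] 22.74108020299828
ang 354.8 r 60.1 Ft 6.9 Fr -1.0
```

>>> play_rows --rows '[{"x": 0, "y": -0.0063, "z": 0.0001, "ax": 0, "ay": 0, "az": 0}, {"x": 0, "y": -0.0062, "z": -0.0006, "ax": 0, "ay": 0, "az": 0}, {"x": 0, "y": -0.0062, "z": -0.0012, "ax": 0, "ay": 0, "az": 0}]'

```text
t: 18.0
position: [553.5, 23.9, 229.7]
eef_rot: [1.361, 1.102, -1.353]
force: [8.0, -0.7, -5.0]
width: 22.5
```

>>> play_rows --rows '[{"x": 0, "y": -0.006, "z": -0.0019, "ax": 0, "ay": 0, "az": 0}, {"x": 0, "y": -0.0058, "z": -0.0024, "ax": 0, "ay": 0, "az": 0}, {"x": 0, "y": -0.0055, "z": -0.0031, "ax": 0, "ay": 0, "az": 0}]'

```text
t: 18.38
position: [539.2, 33.0, 229.8]
eef_rot: [1.362, 1.098, -1.353]
force: [11.8, -5.1, -6.4]
width: 22.8
```

```bash
python3 - <<'E'
from h import *
s,M=st(); print(s['t'],s['position'],s['force'].round(1),s['width']); ana(s['position'],s['force'],np.array([578.2,78.7,0]))
snap('side','s5'); im=load('s5')['image']; cv2.imwrite('pics/s5c.png',cv2.resize(im[230:330,220:340],None,fx=5,fy=5))
E
```

```text
18.375 [539.18633068  33.04729104 229.78228022] [11.8 -5.1 -6.4] 22.773134192752973
ang 28.9 r 60.1 Ft 12.3 Fr -3.8
```

View pics/s5c.png

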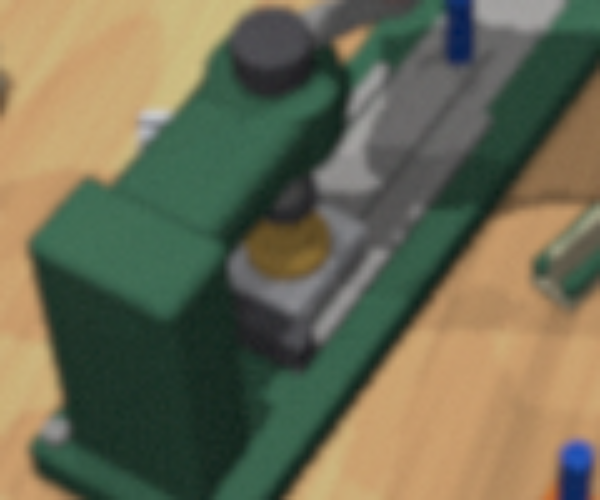

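>>> play_rows --rows '[{"x": 0, "y": -0.0051, "z": -0.0036, "ax": 0, "ay": 0, "az": 0}]'

```text
t: 18.55
position: [535.2, 36.8, 229.8]
eef_rot: [1.362, 1.097, -1.354]
force: [11.5, -6.3, -5.8]
width: 22.9
```

>>> play_rows --rows '[{"x": 0, "y": -0.0048, "z": -0.0042, "ax": 0, "ay": 0, "az": 0}]'

```text
t: 18.68
position: [531.0, 41.6, 229.8]
eef_rot: [1.361, 1.097, -1.355]
force: [10.0, -7.8, -4.2]
width: 22.8
```

>>> play_rows --rows '[{"x": 0, "y": -0.0042, "z": -0.0046, "ax": 0, "ay": 0, "az": 0}]'

```text
t: 18.8
position: [527.6, 46.5, 229.8]
eef_rot: [1.361, 1.097, -1.356]
force: [11.1, -8.5, -3.5]
width: 22.5
```

```bash
python3 - <<'E'
from h import *
s,M=st(); print(s['t'],s['position'],s['force'].round(1),s['width']); ana(s['position'],s['force'],np.array([578.2,78.7,0]))
ana([553.5,23.9,0],[8,-.7,0],np.array([578.2,78.7,0]))
ana([590.3,19.8,0],[8.6,.7,0],np.array([578.2,78.7,0]))
E
```

```text
18.8 [527.56732539  46.45374727 229.76509308] [11.1 -8.5 -3.5] 22.528401594536717
ang 45.9 r 60.0 Ft 13.1 Fr -4.8
ang 12.6 r 60.1 Ft 7.6 Fr -2.6
ang 336.8 r 60.1 Ft 8.6 Fr 1.0
```

```bash
python3 - <<'E'
from log import *
for p,f in(((535.2,36.8,0),(11.5,-6.3,0)),((531,41.6,0),(10,-7.8,0)),): ana(p,f,np.array([578.2,78.7,0]))
rows(428.2,6,3);rows(446.2,6,3)
E
```

```text
ang 34.1 r 60.0 Ft 12.5 Fr -3.8
ang 40.2 r 60.0 Ft 12.3 Fr -3.0
428.2 -> 446.2
[{"x":0,"y":-0.0020,"z":-0.0059,"ax":0,"ay":0,"az":0},{"x":0,"y":-0.0014,"z":-0.0062,"ax":0,"ay":0,"az":0},{"x":0,"y":-0.0008,"z":-0.0062,"ax":0,"ay":0,"az":0}]
446.2 -> 464.2
[{"x":0,"y":-0.0001,"z":-0.0063,"ax":0,"ay":0,"az":0},{"x":0,"y":0.0006,"z":-0.0062,"ax":0,"ay":0,"az":0},{"x":0,"y":0.0012,"z":-0.0062,"ax":0,"ay":0,"az":0}]
```

>>> play_rows --rows '[{"x": 0, "y": -0.0038, "z": -0.005, "ax": 0, "ay": 0, "az": 0}, {"x": 0, "y": -0.0032, "z": -0.0054, "ax": 0, "ay": 0, "az": 0}, {"x": 0, "y": -0.0026, "z": -0.0057, "ax": 0, "ay": 0, "az": 0}]'

```text
t: 19.18
position: [520.4, 62.7, 229.7]
eef_rot: [1.358, 1.096, -1.36]
force: [5.1, -11.3, 1.7]
width: 23.0
```

>>> play_rows --rows '[{"x": 0, "y": -0.002, "z": -0.0059, "ax": 0, "ay": 0, "az": 0}, {"x": 0, "y": -0.0014, "z": -0.0062, "ax": 0, "ay": 0, "az": 0}, {"x": 0, "y": -0.0008, "z": -0.0062, "ax": 0, "ay": 0, "az": 0}]'

```text
t: 19.55
position: [518.3, 80.9, 229.6]
eef_rot: [1.355, 1.097, -1.364]
force: [-1.0, -12.6, 6.9]
width: 22.7
```

>>> play_rows --rows '[{"x": 0, "y": -0.0001, "z": -0.0063, "ax": 0, "ay": 0, "az": 0}, {"x": 0, "y": 0.0006, "z": -0.0062, "ax": 0, "ay": 0, "az": 0}]'

```text
t: 19.8
position: [520.1, 93.3, 229.5]
eef_rot: [1.353, 1.099, -1.366]
force: [-5.0, -12.6, 11.1]
width: 23.1
```

```bash
python3 - <<'E'
from h import *
s,M=st(); print(s['t'],s['position'],s['force'].round(1),s['width']); ana(s['position'],s['force'],np.array([578.2,78.7,0]))
ana([520.4,62.7,0],[5.1,-11.3,0],np.array([578.2,78.7,0]))
E
```

```text
19.8 [520.11596063  93.32684785 229.53459548] [ -5.  -12.6  11.1] 23.070561326418044
ang 92.5 r 59.9 Ft 13.5 Fr 1.8
ang 62.9 r 60.0 Ft 12.3 Fr -1.9
```

>>> play_rows --rows '[{"x": 0, "y": 0.0012, "z": -0.0062, "ax": 0, "ay": 0, "az": 0}, {"x": 0, "y": 0.0016, "z": -0.005, "ax": 0, "ay": 0, "az": 0}, {"x": 0, "y": 0, "z": 0, "ax": 0, "ay": 0, "az": 0}]'

```text
t: 20.18
position: [524.6, 105.5, 229.6]
eef_rot: [1.353, 1.102, -1.364]
force: [-5.8, -9.6, 10.3]
width: 22.6
```

```bash
python3 - <<'E'
from h import *
s,M=st(); print(s['t'],s['position'],s['force'].round(1),s['width']); ana(s['position'],s['force'],np.array([578.2,78.7,0]))
E
```

```text
20.175 [524.63304918 105.52263873 229.55500042] [-5.8 -9.6 10.3] 22.555551628253763
ang 105.0 r 59.9 Ft 11.1 Fr 0.9
```

>>> play_rows --rows '[{"x": 0, "y": -0.0008, "z": 0.0025, "ax": 0, "ay": 0, "az": 0}, {"x": 0, "y": 0, "z": 0, "ax": 0, "ay": 0, "az": 0}]'

```text
t: 20.42
position: [524.5, 105.4, 229.6]
eef_rot: [1.357, 1.103, -1.359]
force: [-2.3, -5.2, 6.2]
width: 23.0
```

>>> play_rows --rows '[{"x": 0, "y": 0, "z": 0, "ax": 0, "ay": 0, "az": 0}, {"x": 0, "y": 0, "z": 0, "ax": 0, "ay": 0, "az": 0}, {"x": 0, "y": 0, "z": 0, "ax": 0, "ay": 0, "az": 0}, {"x": 0, "y": 0, "z": 0, "ax": 0, "ay": 0, "az": 0}, {"x": 0, "y": 0, "z": 0, "ax": 0, "ay": 0, "az": 0}]' --grip 0

```text
t: 21.05
position: [524.4, 107.3, 229.3]
eef_rot: [1.357, 1.106, -1.357]
force: [0.3, -0.3, 0.5]
width: 85.8
```

>>> play_rows --rows '[{"x": -0.01, "y": 0, "z": 0, "ax": 0, "ay": 0, "az": 0}, {"x": -0.025, "y": 0, "z": 0, "ax": 0, "ay": 0, "az": 0}, {"x": -0.035, "y": 0, "z": 0, "ax": 0, "ay": 0, "az": 0}, {"x": -0.035, "y": 0, "z": 0, "ax": 0, "ay": 0, "az": 0}, {"x": -0.015, "y": 0.02, "z": 0.03, "ax": 0, "ay": 0, "az": 0}, {"x": 0, "y": 0, "z": 0.06, "ax": 0, "ay": 0, "az": 0}, {"x": 0, "y": 0, "z": 0.06, "ax": 0, "ay": 0, "az": 0}, {"x": 0, "y": 0, "z": 0.05, "ax": 0, "ay": 0, "az": 0}, {"x": 0, "y": 0, "z": 0, "ax": 0, "ay": 0, "az": 0}]'

```text
t: 22.18
position: [502.7, -98.1, 349.8]
eef_rot: [1.362, 1.1, -1.364]
force: [-0.5, 0.3, 0.1]
width: 85.2
```

```bash
python3 - <<'E'
from h import *
goto([0,0,0])
for n in('top','side'):snap(n,n+'9')
im=load('side9')['image'];t=load('top9')['image']
o=np.hstack([cv2.resize(im[190:350,220:360],(400,457)),cv2.resize(t[140:250,225:400],(400,251)).repeat(1,0) if 0 else cv2.resize(t[130:245,220:320],(397,457))])
cv2.imwrite('pics/o9.png',o)
E
```

```text
t 22.18 pos [502.7 -98.1 349.8] press -186.3 37.4 F [-0.5  0.3  0.1] w 85.2
shift tool [ 349.6 -512.2    9.1] turn [-0.0091  0.002  -0.0004]
```

View pics/o9.png

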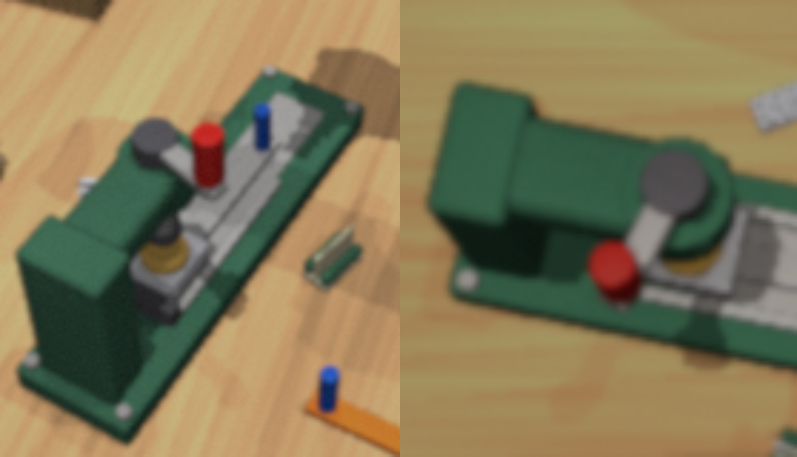

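View pics/top9.png

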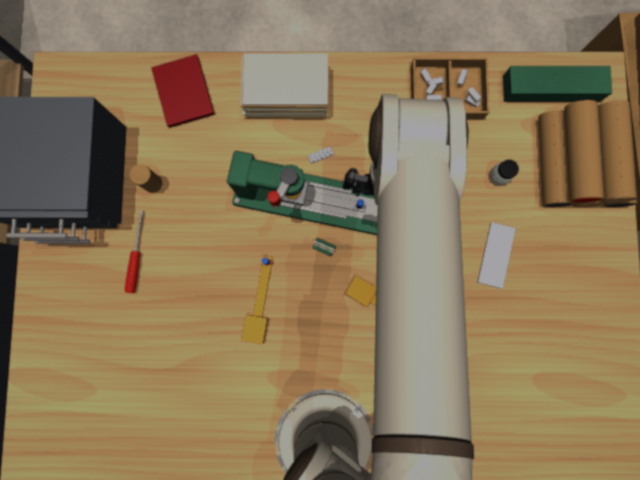

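```bash
python3 - <<'E'
from h import *
for n in('top','side'):
  for k in('0','9'):
    c=load(n+k);h=cv2.cvtColor(c['image'],cv2.COLOR_BGR2HSV)
    for nm,lo,hi,z in(('blue',(105,120,60),(130,255,255),80),('red',(0,200,100),(5,255,255),258)):
        kk,l,s_,ce=cv2.connectedComponentsWithStats(cv2.inRange(h,lo,hi))
        for i in range(1,kk):
            if s_[i,4]>15:
                p=plane(c,*ce[i],z); d=p-AX2
                if abs(d@V)<70 and abs(d@U)<250: print(n+k,nm,(d@U).round(1),(d@V).round(1),'ang',np.degrees(np.arctan2(d@V,-(d@U))).round(1))
print(bot.job_done())
E
```

```text
top0 blue -197.5 1.6 ang 0.5
top0 red -63.1 5.7 ang 5.2
top9 blue -162.2 0.9 ang 0.3
top9 red 16.1 52.5 ang 107.1
side0 blue -184.3 7.7 ang 2.4
side0 red -54.0 11.7 ang 12.2
side9 blue -148.3 7.5 ang 2.9
side9 red 22.4 64.1 ang 109.2
the job is handed in; nothing more can be done
None
```

I finished both parts of the job and handed it in at about 22 s of the 72 s allowed. No verdict comes back, so what follows rests on my own checks.

- **Mould:** I slid the grey mould in the press by its blue post, about 36 mm, until it stopped against the stop. Pushing on to about 17 N moved it no further, and pictures from both cameras show the block against the dark stop. The last images put the post 35–36 mm further in than at the start.
- **Crank:** I wound it clockwise from about 6°. The tangential drag held at 7–8.5 N until 373°, then read 12.3 N at 389°, which puts contact at about 375°. I stopped at a measured 465°, a quarter turn past that, with the drag at about 13.5 N on the last moving reading.
- **Release:** I eased the load, opened the fingers and moved clear. The last top picture puts the knob at about 107° (467°), which agrees with the arm's 465°.
- **Rest of the bench:** The bystanders visible in the last top picture stand where they were; the arm covered part of one orange mould look-alike there.

**What disagreed or stayed uncertain:**
- The drag rose within 16°, faster than the 25° described, so the contact angle is known only to about ±6°.
- The hand read the press axis about 2 mm from where the cameras placed it, so I used a circle fitted to the knob's path for the crank angles.
- The first move call was refused because its rows were incomplete; nothing moved.

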